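# Snap the grease gun onto the tilted bearing nipple and hold it pumped

### The job

Take the small push-type grease gun out of its wooden holder and press its coupler squarely onto the tilted grease nipple of the bearing housing until it snaps over the nipple's head. Keep pushing along the nipple until the gun's barrel has slid at least half its stroke down over the nozzle against the spring, and finish while holding it there, gripped and pressed. Leave the other things on the desk where they are.

Things in the scene. Friction and masses are not known exactly. Their poses are not given: they have to be found in the camera images.
- gun_grip (a point): Grease gun, upright in the holder, coupler down, 140 mm long, about 0.34 kg: aluminium barrel 30 mm thick, 90 mm long, a 38 mm flange at its lower end, then a 14 mm nozzle tube and a 33 mm round coupler. Point on the barrel's axis where to grip: 40 mm below the top end, 42 mm above the flange, 84 mm above coupler_seat while the spring is relaxed. z axis: along the gun, coupler to top end.
- coupler_seat (a point): Point on the axis inside the coupler where the centre of the nipple's head sits when home (within 1 mm; 3 mm is enough), 16 mm above the open mouth. The mouth is a funnel 28 mm wide, narrowing to 19 mm in 6 mm; four sprung jaws 8 mm above the mouth ride over the head and snap in behind it at about 6 N. z axis: along the gun, mouth to top end.
- nozzle (a joint): Stroke of the gun, m: 0 with the spring relaxed, growing to 0.014 (stop) as the barrel is pushed down over the nozzle. The spring yields from 10 N on and takes 16 N at the stop.
- nipple_head (a point): Brass grease nipple on a grey bearing housing that is bolted down: centre of its round 16 mm head, 106 mm above the desk; neck 9 mm thick; the 18 mm hexagon begins 19 mm below. z axis: outward along the nipple, which leans 30 degrees from vertical, roughly toward the robot. The housing is 76 mm across, 40 mm wide, 88 mm high, base plate 170 x 70 mm.
- holder_hole0 (a point): Fixed wooden holder block, 100 x 100 x 40 mm: centre of the mouth of its round hole, at the top face. The hole is 38 mm wide and 30 mm deep; the gun's coupler stands in it, so lift the gun straight up by 35 mm to clear it.
- jar: Bystander: glass jar with a screw lid, 66 mm in diameter, 102 mm high, standing beyond the work; origin at the centre of its underside.
- tape: Bystander: roll of tape, 80 mm in diameter, 24 mm high, lying nearer the robot; origin at the centre of its underside.
- case: Bystander: flat wooden gauge case, 140 x 75 x 30 mm, far left; origin at the centre of its underside.
- calculator: Bystander: pocket calculator, 140 x 85 x 18 mm, far right; origin at the centre of its underside.
There are look-alikes about, which are no part of the job. Leave any green or pink look-alike of the part that bears nipple_head alone. Of the things that look like the part that bears gun_grip, the smaller one is meant.

How it is judged:
By the outcome, as a careful person would: the job done as asked, in the order asked, and still so for the second after the job is handed in, while the arm keeps its last pose, push and grip.
It also fails if it takes over 42 s, if anything falls off the work surface, if the arm or the gripper's body presses on something with over 40 N, if the wrist force passes 120 N, or if a joint passes its speed limit or range.

### The arm

A 6-joint arm with a two-finger parallel gripper is mounted at the origin on the work surface. World frame = base frame: x ahead of the robot, y to its left, z up, the work surface at z = 0. Lengths are in m, angles in degrees, forces in N, time in s.
With the tool pointing down it reaches from about 0.325 to 1 m from the base axis. Payload 5.1 kg.
Tool frame: the origin (TCP) lies midway between the tips of the shut fingers; the grasp point (between the pads) lies 19 mm behind it (bot.hold_point_z is the distance from the TCP to the grasp point, in m); x points along the fingers, y is the direction in which the jaws open and shut, and the axes are right-handed (so a half turn about x gives the same grasp; the last joint's range is limited). The gripper opens to 85 mm and grips with 20 to 120 N. Pads are 22 mm wide; open, the fingers measure 114 mm over their backs; the gripper's body (76 mm by 85 mm) begins 54 mm behind the grasp point. The pads swing forward as they close: fully open they stand 13 mm farther back than shut.
Start: joints at [-71.425, 7.093, 94.555, -0, 78.352, -4.733], TCP at [0.257, -0.597, 0.231] pointing down, gripper open.
Joint ranges: [-149.61, 149.61], [-58.7, 133.49], [1.44, 155.28], [-77.14, 257.14], [18.33, 153.61], [-166.67, 166.67]. Speed limits (degrees/s): [147.25, 147.25, 180, 180, 180, 180].

### API

Orientations are given as [roll, pitch, yaw] about the fixed x, y, z axes, in that order (R = Rz(yaw) Ry(pitch) Rx(roll)).
In Python, from station import bot gives the robot as it stands.
- The arm moves only by the tool carry_out, never from a script. Its argument "series" is a list of rows, each an object of numbers: "tx", "ty", "tz": the shift along the tool's x, y, z in units of 30 mm (1.0 is 30 mm); "wx", "wy", "wz": the turn, a rotation vector about the tool's x, y, z in degrees. A call has exactly 8 rows; each row shifts and turns the commanded pose from where the row before left it, along the tool's axes as they then stand; what a row does not reach is not made up. A row lasts 1/12 s, in which the tool goes at most 41.7 mm and 7.16 degrees, less where a joint would pass 70% of its speed; a pose out of reach is approached as far as the arm can. A call is refused whole if a number of a shift passes 1 or a number of a turn 7.16, either way. A call with a gripper value outside its range is refused whole. "hand" is the finger opening in mm, from 0 to 85.4, set as the call begins (left out, the last holds). The fingers move at their own pace and stop on an object; "squeeze" is the grip in N (left out, the last holds). Time passes only in rows, so rows that do not move let the fingers close, or fill a call up. It gives the time, the measured TCP pose, the force and the opening at its end, in the units of the state.
- bot.get_obs(): the state, without advancing time (a new reading comes with each control period).
- bot.grab_frame(name): name is "scene" or "top" or "wrist"; returns a dict with "color" (400x640x3 uint8, red, green, blue), "depth" (400x640 float32, m along the optical axis (not along the pixel's ray), 0 where there is no reading), "fov_y" (degrees; the focal length in pixels is half the picture's height over the tangent of half this angle, whatever the lens; pixels are square), "cx", "cy" (the principal point, pixels), "rvec" (rotation vector, rad) and "tvec" (3), from world to camera coordinates, as OpenCV has them. Camera axes: x right, y down, z forward; pixel columns grow to the right and rows downward; lengths in m; the calibration is good to about 2 mm. A picture is of the moment at which its call begins.
- bot.close_job(): hands the job in, once; it reports no verdict.
The state is a dict: "time_s": time; "qpos": joint angles; "dq": joint speeds; "joint_torque": joint torques, N m; "tcp_pos": TCP position; "orientation": TCP orientation; "ft_force": force on the tool from outside, world axes, zero at the start; "ft_torque": the same for the moment, N m; "gripper_width": finger opening in m.
Only numpy, scipy, OpenCV 4.12 (cv2) and the standard library are available. Lean on these libraries where they do the work, as an engineer would, in place of code of your own. Each camera call takes 0.05 s, during which the arm holds its last target.

## Working session

There is one attempt and no reset: what is moved stays moved. The work goes in short steps, Python scripts to look and compute and a tool call to move; the robot and the scene stay as the last step left them, time stands still between calls to the robot, and variables do not carry over. Pictures are saved under pics/ and viewed, and the job is handed in when it is done.

Besides the shell and the picture viewer there is one more tool, called after "Request:" in YAML: its name, and indented under it one key for each argument. carry_out: Moves the arm, as the interface text tells. Its arguments: {"type":"object","properties":{"series":{"type":"array"},"hand":{"type":"number"},"squeeze":{"type":"number"}},"required":["series"]}

```bash
mkdir -p pics; ls; python3 - <<'E'
from station import bot
import cv2,numpy as np
print(bot.get_obs(), bot.hold_point_z)
for n in ["scene","top","wrist"]:
    f=bot.grab_frame(n); cv2.imwrite(f"pics/{n}0.png",f["color"][:,:,::-1]); np.savez(f"pics/{n}0.npz",**f)
    R=cv2.Rodrigues(np.array(f["rvec"]))[0]; print(n,f["fov_y"],f["cx"],f["cy"],-R.T@np.array(f["tvec"]).ravel(),R[2])
E
```

```text
pics
{'time_s': 0.0, 'qpos': array([-7.14265875e+01,  7.13381868e+00,  9.46351527e+01, -1.23191435e-03,
        7.83511841e+01, -4.73200027e+00]), 'dq': array([ 0.0721586 ,  0.05945416, -0.03368904, -0.07832701, -0.03719925,
       -0.05665837]), 'joint_torque': array([ 7.00033088e-04, -4.23604918e+01, -3.65452480e+01,  4.56177168e-05,
        6.97502168e-03, -1.59199595e-05]), 'tcp_pos': array([ 0.25693835, -0.5963901 ,  0.23003832]), 'orientation': array([-94.15693372,  89.87983844, 109.1487291 ]), 'ft_force': array([-0.02171436,  0.00703067, -0.18221528]), 'ft_torque': array([-0.01513743,  0.00717548, -0.02370275]), 'gripper_width': 0.08546502694100873} 0.0187
scene 47.568880411286464 313.71305297532626 197.78331762149364 [0.96614071 0.53212794 1.18423735] [-0.29052834 -0.42112188 -0.85921455]
top 51.79543505731873 313.91070622195696 205.40702152709622 [0.49758789 0.00527063 1.25276681] [ 0.0731271  -0.01674036 -0.99718212]
wrist 61.4468923536404 321.79321461353504 202.3228879938174 [ 0.33026622 -0.56526381  0.37268751] [-0.28507621 -0.12169201 -0.95074845]
```

View pics/scene0.png

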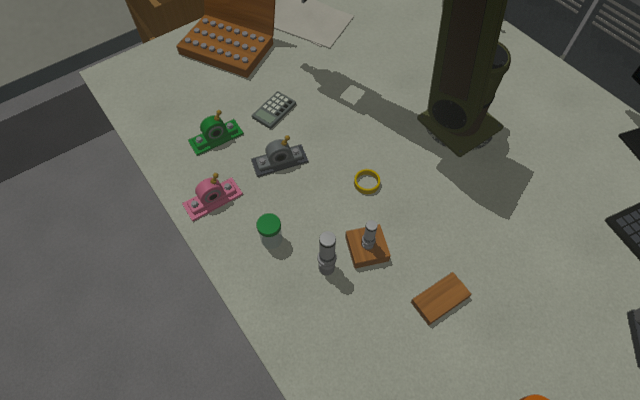

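View pics/top0.png

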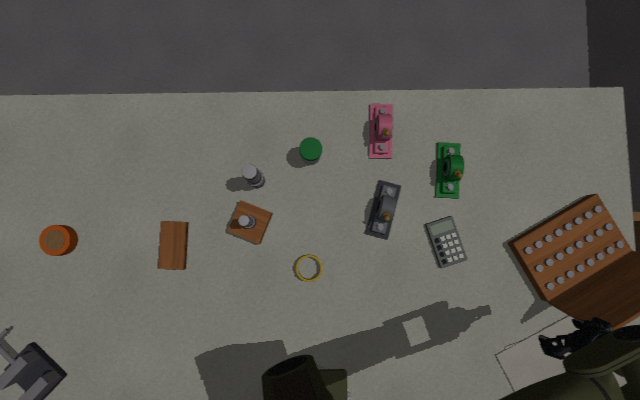

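View pics/wrist0.png

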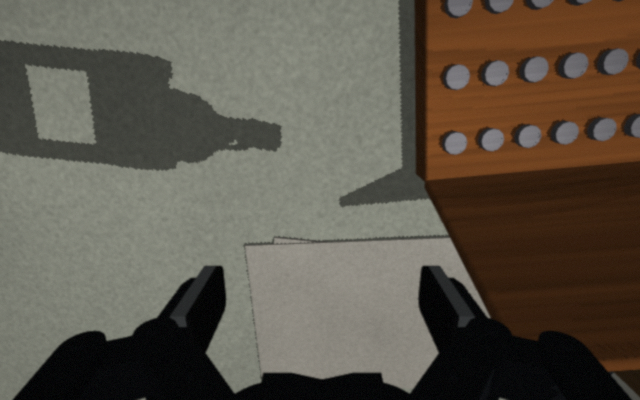

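```bash
cat > h.py <<'E'
import numpy as np,cv2
def load(n): return dict(np.load(n))
def cam(f):
    R=cv2.Rodrigues(f["rvec"].astype(float).ravel())[0]; t=f["tvec"].astype(float).ravel()
    fl=200/np.tan(np.radians(float(f["fov_y"]))/2); return R,t,fl,float(f["cx"]),float(f["cy"])
def cloud(f):
    R,t,fl,cx,cy=cam(f); d=f["depth"]; v,u=np.mgrid[:400,:640]
    P=np.stack([(u-cx)/fl*d,(v-cy)/fl*d,d],-1); W=(P-t)@R
    W[d<=0]=np.nan; return W
def proj(f,p):
    R,t,fl,cx,cy=cam(f); c=R@np.asarray(p,float)+t; return np.array([fl*c[0]/c[2]+cx,fl*c[1]/c[2]+cy])
def ray(f,u,v):
    R,t,fl,cx,cy=cam(f); d=R.T@np.array([(u-cx)/fl,(v-cy)/fl,1]); return -R.T@t,d/np.linalg.norm(d)
def onz(f,u,v,z):
    o,d=ray(f,u,v); return o+d*(z-o[2])/d[2]
def tri(f1,p1,f2,p2):
    A=np.zeros((3,3));b=np.zeros(3);rs=[]
    for f,p in((f1,p1),(f2,p2)):
        o,d=ray(f,*p);M=np.eye(3)-np.outer(d,d);A+=M;b+=M@o;rs.append((o,M))
    x=np.linalg.solve(A,b);return x,[np.linalg.norm(M@(x-o)) for o,M in rs]
E
python3 - <<'E'
from h import *
def crop(n,x0,y0,w,h,out,s):
    im=cv2.imread(n)[y0:y0+h,x0:x0+w]; cv2.imwrite(out,cv2.resize(im,None,fx=s,fy=s,interpolation=cv2.INTER_NEAREST))
crop("pics/scene0.png",240,125,80,60,"pics/c1.png",10)
crop("pics/scene0.png",310,210,90,66,"pics/c2.png",8)
crop("pics/top0.png",350,170,80,75,"pics/c3.png",8)
crop("pics/top0.png",215,155,80,95,"pics/c4.png",6)
for n in("scene","top"):
    f=load(f"pics/{n}0.npz");W=cloud(f)
    pts={"scene":[(371,230),(355,255),(287,138),(280,150),(328,238),(269,225)],"top":[(244,221),(260,230),(387,216),(383,205),(250,170),(311,149)]}[n]
    for u,v in pts: print(n,u,v,W[v,u].round(4))
E
```

```text
scene 371 230 [0.5509 0.1854 0.1411]
scene 355 255 [0.5944 0.1853 0.0407]
scene 287 138 [ 0.5444 -0.2134  0.1058]
scene 280 150 [ 0.5777 -0.2044  0.0821]
scene 328 238 [0.6678 0.1568 0.1889]
scene 269 225 [ 0.7463 -0.0011  0.0996]
top 244 221 [0.5405 0.1747 0.147 ]
top 260 230 [0.5173 0.1447 0.0391]
top 387 216 [ 0.5478 -0.2164  0.112 ]
top 383 205 [ 0.5803 -0.2107  0.0883]
top 250 170 [0.671  0.1516 0.1895]
top 311 149 [ 0.743  -0.0092  0.0981]
```

View pics/c1.png

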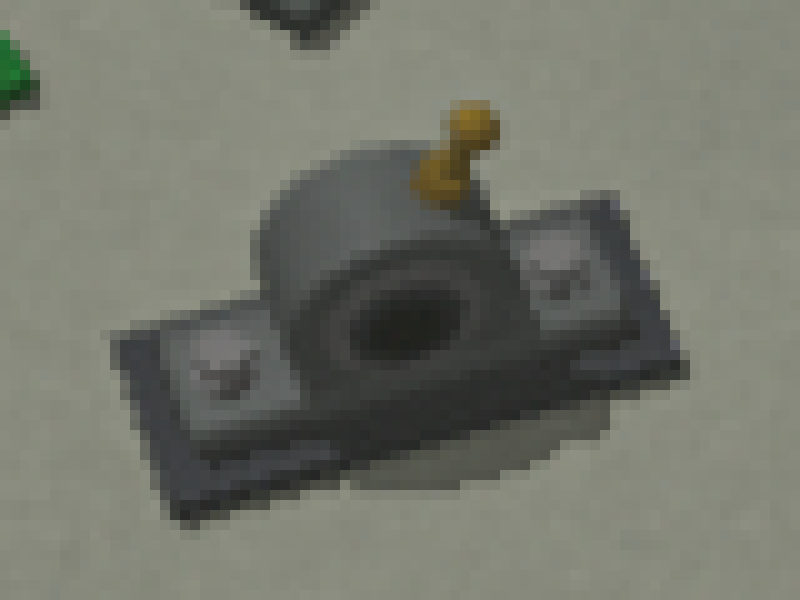

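View pics/c2.png

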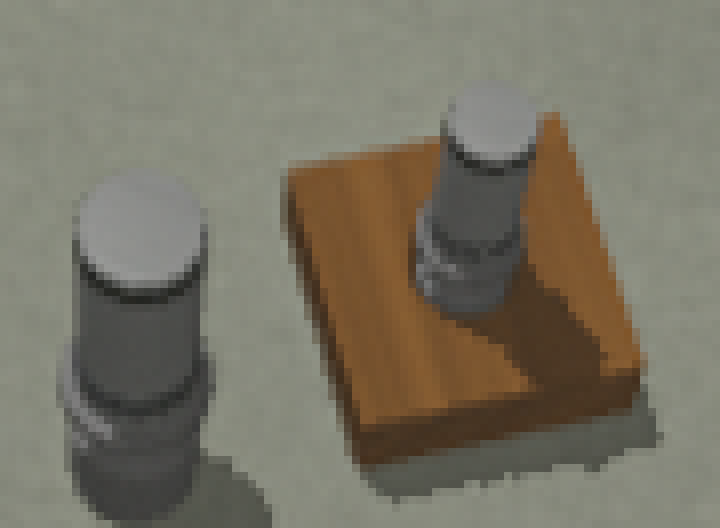

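View pics/c3.png

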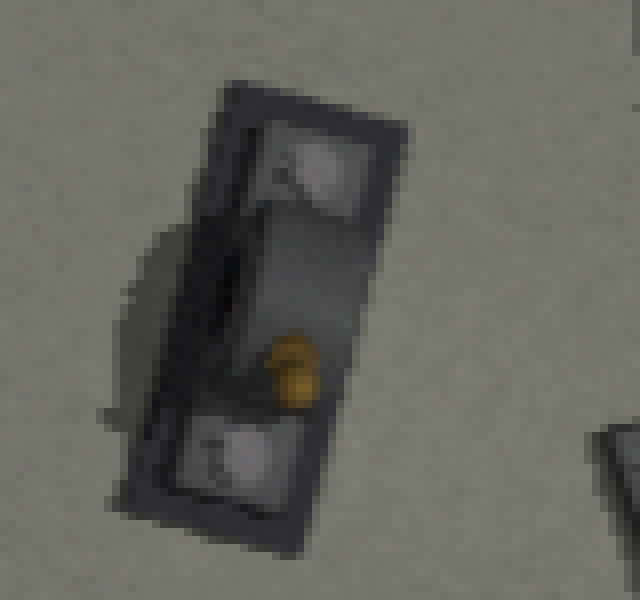

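View pics/c4.png

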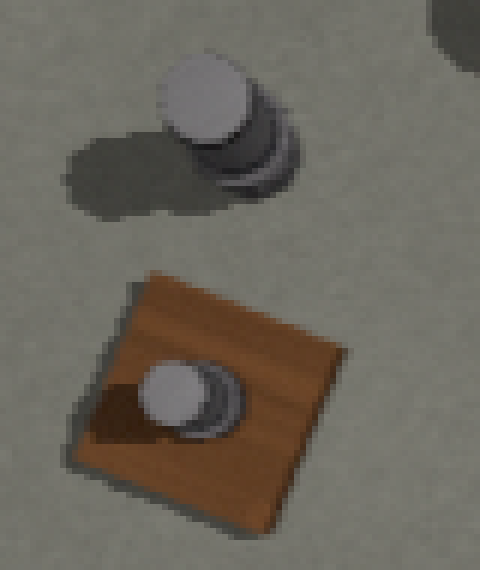

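```bash
python3 - <<'E'
from h import *
S=load("pics/scene0.npz");T=load("pics/top0.npz")
print("gun top",tri(S,(371.5-.5,225.5-.5),T,(244.2,220.2)), onz(S,371,225,.15),onz(T,244.2,220.2,.15))
for n,f in(("S",S),("T",T)):
    rgb=f["color"]; hsv=cv2.cvtColor(rgb,cv2.COLOR_RGB2HSV)
    m=cv2.inRange(hsv,(15,140,70),(28,255,255)); 
    x0,y0,w,h=(275,130,30,20) if n=="S" else (375,205,25,25)
    z=np.zeros_like(m); z[y0:y0+h,x0:x0+w]=m[y0:y0+h,x0:x0+w]
    W=cloud(f); ys,xs=np.nonzero(z); print(n,len(xs))
    Q=np.c_[xs,ys,W[ys,xs].round(4)]; print(Q[np.argsort(Q[:,1])][::3])
print("head",tri(S,(286.8,137.2),T,(386.4,217.6)))
print(onz(S,286.8,137.2,.106),onz(T,386.4,217.6,.106))
# plate corners from top at z~0.? 
c=[(350+235/8,170+83/8),(350+405/8,170+125/8),(350+300/8,170+555/8),(350+122/8,170+508/8)]
for z in (0.01,0.015):
  P=np.array([onz(T,u-.5,v-.5,z)[:2] for u,v in c]); print(P, np.linalg.norm(P-np.roll(P,1,0),axis=1))
c=[(240+112/10,125+338/10),(240+620/10,125+195/10),(240+685/10,125+370/10),(240+180/10,125+520/10)]
P=np.array([onz(S,u-.5,v-.5,z)[:2] for u,v in c]); print(P, np.linalg.norm(P-np.roll(P,1,0),axis=1))
# holder corners top z .04
c=[(155,272),(345,348),(265,535),(75,460)]
P=np.array([onz(T,215+u/6-.5,155+v/6-.5,.04)[:2] for u,v in c]); print(P,P.mean(0))
E
```

```text
gun top (array([0.54265071, 0.17486586, 0.1431692 ]), [np.float64(0.00013069294041140645), np.float64(0.00013069294041148644)]) [0.54532945 0.17729354 0.15      ] [0.54246909 0.17373358 0.15      ]
S 31
[[ 2.860e+02  1.360e+02  5.443e-01 -2.183e-01  1.103e-01]
 [ 2.850e+02  1.370e+02  5.483e-01 -2.180e-01  1.089e-01]
 [ 2.880e+02  1.370e+02  5.420e-01 -2.110e-01  1.113e-01]
 [ 2.880e+02  1.380e+02  5.423e-01 -2.110e-01  1.067e-01]
 [ 2.880e+02  1.390e+02  5.429e-01 -2.105e-01  1.028e-01]
 [ 2.820e+02  1.410e+02  5.587e-01 -2.205e-01  9.480e-02]
 [ 2.850e+02  1.410e+02  5.515e-01 -2.148e-01  9.520e-02]
 [ 2.840e+02  1.420e+02  5.540e-01 -2.173e-01  8.970e-02]
 [ 2.820e+02  1.430e+02  5.598e-01 -2.198e-01  8.660e-02]
 [ 2.850e+02  1.430e+02  5.530e-01 -2.135e-01  8.790e-02]
 [ 2.850e+02  1.440e+02  5.529e-01 -2.143e-01  8.200e-02]]
T 28
[[ 3.870e+02  2.120e+02  5.602e-01 -2.216e-01  8.750e-02]
 [ 3.870e+02  2.130e+02  5.572e-01 -2.207e-01  9.120e-02]
 [ 3.850e+02  2.140e+02  5.545e-01 -2.150e-01  9.130e-02]
 [ 3.880e+02  2.140e+02  5.543e-01 -2.233e-01  9.200e-02]
 [ 3.870e+02  2.160e+
[... 418 characters left out ...]
np.float64(8.90825840445927e-06)])
[ 0.54322333 -0.21616179  0.106     ] [ 0.54360792 -0.21574351  0.106     ]
[[ 0.66286342 -0.21511235]
 [ 0.64556157 -0.2794824 ]
 [ 0.48326276 -0.23390836]
 [ 0.50230833 -0.16721385]] [0.16754761 0.06665476 0.16857609 0.06936059]
[[ 0.66219847 -0.21422569]
 [ 0.64496623 -0.27833676]
 [ 0.48332039 -0.23294608]
 [ 0.50228934 -0.16651989]] [0.16687352 0.06638659 0.16789786 0.06908154]
[[ 0.64716136 -0.27682631]
 [ 0.48473308 -0.22821874]
 [ 0.50771479 -0.15952477]
 [ 0.66648485 -0.20544486]] [0.07395073 0.1695454  0.07243632 0.16527731]
[[0.60720642 0.20141418]
 [0.5679871  0.10872354]
 [0.47742191 0.14887456]
 [0.51581997 0.24105286]] [0.54210885 0.17501628]
```

```bash
cat >> h.py <<'E'
from scipy.spatial.transform import Rotation as Ro
def pose(o): return np.array(o["tcp_pos"]),Ro.from_euler("xyz",o["orientation"],degrees=True).as_matrix()
def target(axis_up,ydir):
    x=-np.asarray(axis_up,float);x/=np.linalg.norm(x);y=np.asarray(ydir,float);y=y-x*(x@y);y/=np.linalg.norm(y)
    return np.c_[x,y,np.cross(x,y)]
def plan(p,R,pt,Rt):
    rv=np.degrees(Ro.from_matrix(R.T@Rt).as_rotvec())
    print("shift start-frame units",(R.T@(pt-p)/.03).round(3),"end-frame",(Rt.T@(pt-p)/.03).round(3),"turn tool",rv.round(2))
E
python3 - <<'E'
from h import *
from station import bot
o=bot.get_obs();p,R=pose(o);print(p,"\n",R.round(3))
pt=np.array([.5425,.1745,.25])
for y in ([1,0,0],[0,1,0],[0,-1,0]): print(y);plan(p,R,pt,target([0,0,1],y))
E
```

```text
[ 0.25699497 -0.5965222   0.23032923] 
 [[-0.001  0.396 -0.918]
 [ 0.002 -0.918 -0.396]
 [-1.    -0.002 -0.   ]]
[1, 0, 0]
shift start-frame units [ -0.621 -19.839 -18.909] end-frame [ -0.656   9.517 -25.701] turn tool [-6.669e+01 -6.000e-02  8.000e-02]
[0, 1, 0]
shift start-frame units [ -0.621 -19.839 -18.909] end-frame [-0.656 25.701  9.517] turn tool [-1.5669e+02 -1.3000e-01  2.0000e-02]
[0, -1, 0]
shift start-frame units [ -0.621 -19.839 -18.909] end-frame [ -0.656 -25.701  -9.517] turn tool [2.331e+01 1.000e-02 9.000e-02]
```

Request:
carry_out:
  series:
    - {"wx": -6.4, "ty": -0.5, "tz": -0.9}
    - {"wx": -6.4, "ty": -0.5, "tz": -0.9}
    - {"wx": -6.4, "ty": -0.4, "tz": -0.9}
    - {"wx": -6.4, "ty": -0.3, "tz": -0.9}
    - {"wx": -6.4, "ty": -0.2, "tz": -0.9}
    - {"wx": -6.4, "ty": -0.1, "tz": -1}
    - {"wx": -6.4, "ty": 0, "tz": -1}
    - {"wx": -6.2, "ty": 0, "tz": -1}
  hand: 85
  squeeze: 80

```text
invalid input
```

```bash
cat > go.py <<'E'
from h import *
from station import bot
import sys
o=bot.get_obs();p,R=pose(o);print(o["time_s"],p.round(4),o["qpos"].round(1),o["ft_force"].round(2),o["gripper_width"].round(4))
E
python3 - <<'E'
from go import *
y=[.961,-.276,0]
plan(p,R,np.array([.5425,.1745,.25]),target([0,0,1],y))
E
```

```text
Traceback (most recent call last):
  File "go.py", line 4, in <module>
    o=bot.get_obs();p,R=pose(o);print(o["time_s"],p.round(4),o["qpos"].round(1),o["ft_force"].round(2),o["gripper_width"].round(4))
                                                                                                       ^^^^^^^^^^^^^^^^^^^^^^^^
AttributeError: 'float' object has no attribute 'round'
```

Request:
carry_out:
  series:
    - {"tx": 0, "ty": -0.5, "tz": -0.9, "wx": -6.4, "wy": 0, "wz": 0}
    - {"tx": 0, "ty": -0.5, "tz": -0.9, "wx": -6.4, "wy": 0, "wz": 0}
    - {"tx": 0, "ty": -0.4, "tz": -0.9, "wx": -6.4, "wy": 0, "wz": 0}
    - {"tx": 0, "ty": -0.3, "tz": -0.9, "wx": -6.4, "wy": 0, "wz": 0}
    - {"tx": 0, "ty": -0.2, "tz": -0.9, "wx": -6.4, "wy": 0, "wz": 0}
    - {"tx": 0, "ty": -0.1, "tz": -1, "wx": -6.4, "wy": 0, "wz": 0}
    - {"tx": 0, "ty": 0, "tz": -1, "wx": -6.4, "wy": 0, "wz": 0}
    - {"tx": 0, "ty": 0, "tz": -1, "wx": -6.2, "wy": 0, "wz": 0}
  hand: 85
  squeeze: 80

```text
time_s: 0.82
tcp_pos: [0.3744, -0.3893, 0.231]
orientation: [-155.2, 90.0, 99.5]
ft_force: [0.8, -0.6, -1.5]
gripper_width: 0.0852
```

```bash
sed -i 's/o\["gripper_width"\].round(4)/round(o["gripper_width"],4)/' go.py
python3 - <<'E'
from go import *
y=[.961,-.276,0]
plan(p,R,np.array([.5425,.1745,.25]),target([0,0,1],y))
E
```

```text
0.8167 [ 0.3744 -0.3893  0.231 ] [-51.8  -6.9 108.6   0.   78.3 -36.4] [ 0.77 -0.64 -1.5 ] 0.0852
shift start-frame units [ -0.628   0.418 -19.607] end-frame [ -0.635   0.198 -19.61 ] turn tool [ 0.64 -0.02  0.01]
```

Request:
carry_out:
  series:
    - {"tx": -0.1, "ty": 0.3, "tz": -0.8, "wx": 0, "wy": 0, "wz": 0}
    - {"tx": -0.1, "ty": 0.3, "tz": -0.8, "wx": 0, "wy": 0, "wz": 0}
    - {"tx": -0.1, "ty": 0.3, "tz": -0.8, "wx": 0, "wy": 0, "wz": 0}
    - {"tx": -0.1, "ty": 0.3, "tz": -0.8, "wx": 0, "wy": 0, "wz": 0}
    - {"tx": -0.1, "ty": 0.3, "tz": -0.8, "wx": 0, "wy": 0, "wz": 0}
    - {"tx": -0.1, "ty": 0.3, "tz": -0.8, "wx": 0, "wy": 0, "wz": 0}
    - {"tx": 0, "ty": 0.3, "tz": -0.8, "wx": 0, "wy": 0, "wz": 0}
    - {"tx": 0, "ty": 0.15, "tz": -0.5, "wx": 0, "wy": 0, "wz": 0}

```text
time_s: 1.48
tcp_pos: [0.4894, -0.2309, 0.2493]
orientation: [155.5, 90.0, 49.9]
ft_force: [-0.7, 0.8, 0.9]
gripper_width: 0.0848
```

```bash
python3 - <<'E'
from go import *
y=[.961,-.276,0]
plan(p,R,np.array([.5425,.1745,.25]),target([0,0,1],y))
f=bot.grab_frame("wrist"); cv2.imwrite("pics/w1.png",f["color"][:,:,::-1]); np.savez("pics/w1.npz",**f)
print(proj(f,[.5435,-.216,.106]))
E
```

```text
1.4833 [ 0.4894 -0.2309  0.2493] [-31.   -7.4 107.3   0.   80.1 -15.4] [-0.74  0.81  0.93] 0.0848
shift start-frame units [ -0.015  -1.929 -13.491] end-frame [ -0.023  -2.028 -13.476] turn tool [ 0.42 -0.03 -0.02]
[377.72784326 154.839467  ]
```

View pics/w1.png

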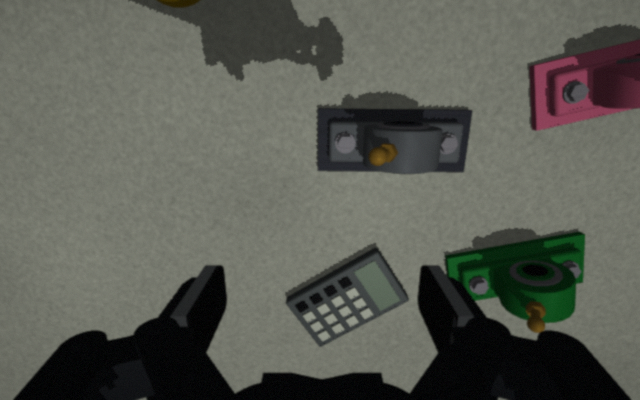

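```bash
python3 - <<'E'
from h import *
f=load("pics/w1.npz");W=cloud(f)
im=cv2.cvtColor(f["color"],cv2.COLOR_RGB2BGR)[90:190,300:480]; cv2.imwrite("pics/c5.png",cv2.resize(im,None,fx=4.4,fy=4.4,interpolation=cv2.INTER_NEAREST))
for u,v in [(345,142),(450,142),(379,154)]: print(W[v,u].round(4))
hsv=cv2.cvtColor(f["color"],cv2.COLOR_RGB2HSV); m=cv2.inRange(hsv,(12,120,60),(28,255,255)); m[:,:330]=0;m[:130]=0;m[200:]=0;m[:,440:]=0
ys,xs=np.nonzero(m); print(len(xs),xs.min(),xs.max(),ys.min(),ys.max())
Q=W[ys,xs]; hi=Q[:,2]>.097; print(xs[hi].mean(),ys[hi].mean(),Q[hi].mean(0), xs[~hi].mean(),ys[~hi].mean(),Q[~hi].mean(0))
# sphere fit r=.008
from scipy.optimize import least_squares
P=Q[hi]
r=least_squares(lambda c:np.linalg.norm(P-c,axis=1)-.008,P.mean(0)-[0,0,.004],loss="soft_l1",f_scale=.001); print(r.x,np.abs(r.fun).mean())
# base plate outline
sub=(W[...,2]<.03)&(W[...,2]>.004); g=f["color"].astype(int)
pl=((W[...,2]>.006)&(W[...,2]<.02)); pl[:90]=0;pl[190:]=0;pl[:,:300]=0;pl[:,480:]=0
yy,xx=np.nonzero(pl); xy=W[yy,xx,:2].astype(np.float32); print(len(xy),np.median(W[yy,xx,2]),cv2.minAreaRect(xy))
for n in("scene","top"):
    F=load(f"pics/{n}0.npz");w=cloud(F)
    k=(w[...,2]>.005)&(w[...,2]<.1)&(np.hypot(w[...,0]-.574,w[...,1]+.221)<.1); print(n,k.sum(),cv2.minAreaRect(w[k][:,:2].astype(np.float32)))
E
```

```text
[ 0.5214 -0.2089  0.0342]
[ 0.6286 -0.2389  0.0332]
[ 0.544  -0.2143  0.112 ]
382 370 397 144 165
378.3 157.0304347826087 [ 0.54287072 -0.21664872  0.11200586] 390.00657894736844 151.80263157894737 [ 0.55634667 -0.21941674  0.09152822]
[ 0.54288834 -0.21692481  0.10625288] 0.00047774064723630165
3445 0.010042168307896724 ((0.5739147663116455, -0.2261222004890442), (0.07019474357366562, 0.17019757628440857), 74.04768371582031)
scene 1203 ((0.5666150450706482, -0.25045686960220337), (0.12783032655715942, 0.17060703039169312), 73.46206665039062)
top 1237 ((0.5737471580505371, -0.22411900758743286), (0.14896352589130402, 0.17371611297130585), 69.10874938964844)
```

View pics/c5.png

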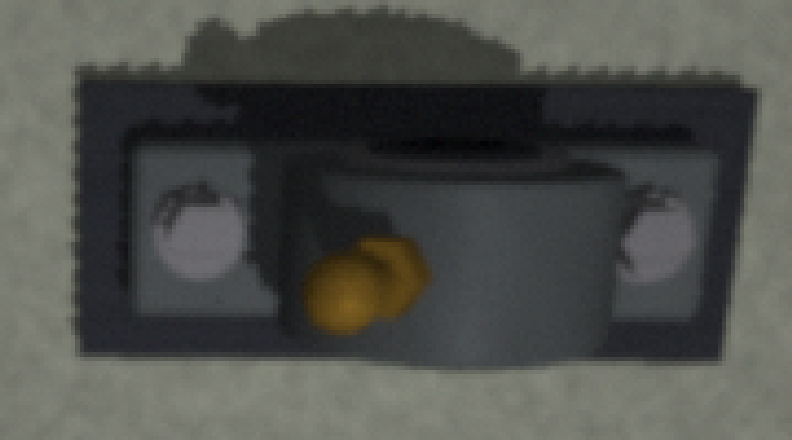

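Request:
carry_out:
  series:
    - {"tx": 0, "ty": -0.14, "tz": -0.9, "wx": 0.4, "wy": 0, "wz": 0}
    - {"tx": 0, "ty": -0.14, "tz": -1, "wx": 0, "wy": 0, "wz": 0}
    - {"tx": 0, "ty": -0.14, "tz": -1, "wx": 0, "wy": 0, "wz": 0}
    - {"tx": 0, "ty": -0.14, "tz": -1, "wx": 0, "wy": 0, "wz": 0}
    - {"tx": 0, "ty": -0.14, "tz": -1, "wx": 0, "wy": 0, "wz": 0}
    - {"tx": 0, "ty": -0.14, "tz": -1, "wx": 0, "wy": 0, "wz": 0}
    - {"tx": 0, "ty": -0.14, "tz": -1, "wx": 0, "wy": 0, "wz": 0}
    - {"tx": 0, "ty": -0.14, "tz": -0.6, "wx": 0, "wy": 0, "wz": 0}

```text
time_s: 2.2
tcp_pos: [0.5181, -0.0052, 0.2491]
orientation: [-141.0, 90.0, 113.0]
ft_force: [0.1, -0.2, 0.9]
gripper_width: 0.0846
```

Request:
carry_out:
  series:
    - {"tx": 0, "ty": -0.14, "tz": -0.9, "wx": 0, "wy": 0, "wz": 0}
    - {"tx": 0, "ty": -0.14, "tz": -0.9, "wx": 0, "wy": 0, "wz": 0}
    - {"tx": 0, "ty": -0.14, "tz": -0.9, "wx": 0, "wy": 0, "wz": 0}
    - {"tx": 0, "ty": -0.14, "tz": -0.9, "wx": 0, "wy": 0, "wz": 0}
    - {"tx": 0, "ty": -0.14, "tz": -0.9, "wx": 0, "wy": 0, "wz": 0}
    - {"tx": 0, "ty": -0.14, "tz": -0.8, "wx": 0, "wy": 0, "wz": 0}
    - {"tx": 0, "ty": 0, "tz": -0.5, "wx": 0, "wy": 0, "wz": 0}
    - {"tx": 0, "ty": 0, "tz": 0, "wx": 0, "wy": 0, "wz": 0}

```text
time_s: 2.87
tcp_pos: [0.5424, 0.1687, 0.249]
orientation: [-110.6, 90.0, 143.5]
ft_force: [0.1, -0.3, 0.6]
gripper_width: 0.0852
```

```bash
python3 - <<'E'
from go import *
y=[.961,-.276,0]
plan(p,R,np.array([.5425,.1745,.091]),target([0,0,1],y))
f=bot.grab_frame("wrist"); cv2.imwrite("pics/w2.png",f["color"][:,:,::-1]); np.savez("pics/w2.npz",**f)
print(proj(f,[.5425,.1745,.15]),proj(f,[.5425,.1745,.04]))
W=cloud(f)
k=(W[...,2]>.13)&(W[...,2]<.16)&(np.hypot(W[...,0]-.5425,W[...,1]-.1745)<.03)
print(k.sum(),cv2.minEnclosingCircle(W[k][:,:2].astype(np.float32)),np.median(W[k][:,2]))
E
```

```text
2.8667 [0.5424 0.1687 0.249 ] [ 11.9  -3.8 104.    0.   79.8  27.8] [ 0.13 -0.31  0.56] 0.0852
shift start-frame units [ 5.265 -0.049 -0.184] end-frame [ 5.265 -0.051 -0.185] turn tool [ 0.09 -0.01  0.03]
[319.48588745 196.11936075] [320.12372947 165.72415931]
1323 ((0.542880117893219, 0.17596009373664856), 0.014986184425652027) 0.1495431516700874
```

View pics/w2.png

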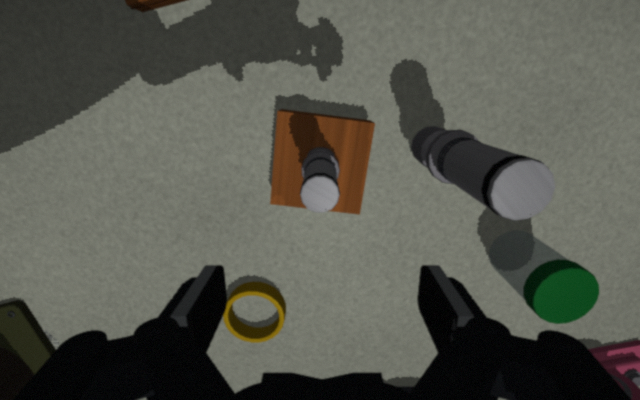

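Request:
carry_out:
  series:
    - {"tx": 0, "ty": -0.05, "tz": -0.22, "wx": 0, "wy": 0, "wz": 0}
    - {"tx": 0.7, "ty": 0, "tz": 0, "wx": 0, "wy": 0, "wz": 0}
    - {"tx": 0.9, "ty": 0, "tz": 0, "wx": 0, "wy": 0, "wz": 0}
    - {"tx": 0.9, "ty": 0, "tz": 0, "wx": 0, "wy": 0, "wz": 0}
    - {"tx": 0.9, "ty": 0, "tz": 0, "wx": 0, "wy": 0, "wz": 0}
    - {"tx": 0.9, "ty": 0, "tz": 0, "wx": 0, "wy": 0, "wz": 0}
    - {"tx": 0.7, "ty": 0, "tz": 0, "wx": 0, "wy": 0, "wz": 0}
    - {"tx": 0.3, "ty": 0, "tz": 0, "wx": 0, "wy": 0, "wz": 0}

```text
time_s: 3.58
tcp_pos: [0.5403, 0.1721, 0.0865]
orientation: [-59.6, 89.7, -165.8]
ft_force: [-0.4, -0.2, 0.6]
gripper_width: 0.0847
```

```bash
python3 - <<'E'
from go import *
plan(p,R,np.array([.5428,.1755,.090]),target([0,0,1],[.961,-.276,0]))
f=bot.grab_frame("wrist"); cv2.imwrite("pics/w3.png",f["color"][:,:,::-1]); np.savez("pics/w3.npz",**f)
E
```

```text
3.5833 [0.5403 0.1721 0.0865] [ 12.2   4.7 111.9  -0.   63.8  28.4] [-0.41 -0.19  0.65] 0.0847
shift start-frame units [-0.118  0.046 -0.132] end-frame [-0.117  0.047 -0.133] turn tool [-0.16  0.17  0.3 ]
```

View pics/w3.png

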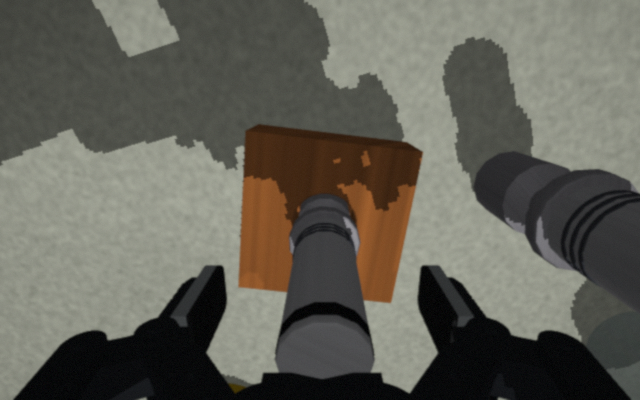

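Request:
carry_out:
  series:
    - {"tx": -0.1, "ty": 0.05, "tz": -0.13, "wx": 0, "wy": 0.1, "wz": 0.3}
    - {"tx": 0, "ty": 0, "tz": 0, "wx": 0, "wy": 0, "wz": 0}
    - {"tx": 0, "ty": 0, "tz": 0, "wx": 0, "wy": 0, "wz": 0}
    - {"tx": 0, "ty": 0, "tz": 0, "wx": 0, "wy": 0, "wz": 0}
    - {"tx": 0, "ty": 0, "tz": 0, "wx": 0, "wy": 0, "wz": 0}
    - {"tx": 0, "ty": 0, "tz": 0, "wx": 0, "wy": 0, "wz": 0}
    - {"tx": 0, "ty": 0, "tz": 0, "wx": 0, "wy": 0, "wz": 0}
    - {"tx": 0, "ty": 0, "tz": 0, "wx": 0, "wy": 0, "wz": 0}

```text
time_s: 4.3
tcp_pos: [0.5452, 0.1771, 0.0935]
orientation: [108.4, 89.7, 2.3]
ft_force: [-0.6, 0.8, -0.4]
gripper_width: 0.0852
```

```bash
python3 - <<'E'
from go import *
plan(p,R,np.array([.5428,.1755,.090]),target([0,0,1],[.961,-.276,0]))
f=bot.grab_frame("wrist"); W=cloud(f)
k=(W[...,2]>.145)&(W[...,2]<.155)&(np.hypot(W[...,0]-.5425,W[...,1]-.1745)<.03); 
print(k.sum(),cv2.minEnclosingCircle(W[k][:,:2].astype(np.float32)))
for z in(.10,.12,.085):
  k=(abs(W[...,2]-z)<.004)&(np.hypot(W[...,0]-.5425,W[...,1]-.1745)<.025); q=W[k]@R; print(z,k.sum(),(q.min(0)+q.max(0))/2-p@R)
E
```

```text
4.3 [0.5452 0.1771 0.0935] [ 1.270e+01  4.500e+00  1.113e+02 -1.000e-01  6.390e+01  2.880e+01] [-0.59  0.78 -0.38] 0.0852
shift start-frame units [ 0.116 -0.062  0.072] end-frame [ 0.116 -0.061  0.072] turn tool [-0.06 -0.1  -0.31]
4831 ((0.5426880121231079, 0.17647936940193176), 0.015161936171352863)
0.1 466 [-0.00649162 -0.00201565 -0.00546478]
0.12 702 [-0.02649852 -0.00193739 -0.00556257]
0.085 430 [ 0.00856332 -0.00221249 -0.00531282]
```

Request:
carry_out:
  series:
    - {"tx": 0.1, "ty": -0.07, "tz": 0.06, "wx": 0, "wy": -0.1, "wz": -0.3}
    - {"tx": 0, "ty": 0, "tz": 0, "wx": 0, "wy": 0, "wz": 0}
    - {"tx": 0, "ty": 0, "tz": 0, "wx": 0, "wy": 0, "wz": 0}
    - {"tx": 0, "ty": 0, "tz": 0, "wx": 0, "wy": 0, "wz": 0}
    - {"tx": 0, "ty": 0, "tz": 0, "wx": 0, "wy": 0, "wz": 0}
    - {"tx": 0, "ty": 0, "tz": 0, "wx": 0, "wy": 0, "wz": 0}
    - {"tx": 0, "ty": 0, "tz": 0, "wx": 0, "wy": 0, "wz": 0}
    - {"tx": 0, "ty": 0, "tz": 0, "wx": 0, "wy": 0, "wz": 0}
  hand: 15
  squeeze: 80

```text
time_s: 5.02
tcp_pos: [0.5427, 0.1759, 0.0905]
orientation: [-164.6, 90.0, 89.4]
ft_force: [-0.3, -0.1, 1.5]
gripper_width: 0.0287
```

```bash
python3 - <<'E'
from go import *
plan(p,R,np.array([.5428,.176,.090]),target([0,0,1],[.961,-.276,0]))
f=bot.grab_frame("wrist"); cv2.imwrite("pics/w4.png",f["color"][:,:,::-1])
E
```

```text
5.0167 [0.5427 0.1759 0.0905] [ 12.6   4.6 111.5   0.   63.9  28.7] [-0.35 -0.09  1.5 ] 0.0287
shift start-frame units [ 0.015  0.004 -0.005] end-frame [ 0.015  0.004 -0.005] turn tool [-0.07 -0.    0.  ]
```

View pics/w4.png

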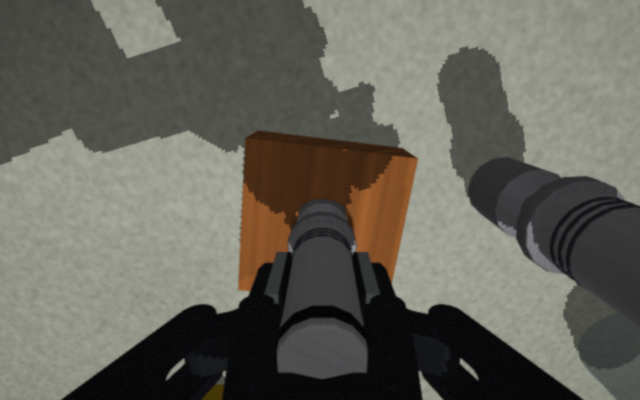

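Request:
carry_out:
  series:
    - {"tx": -0.4, "ty": 0, "tz": 0, "wx": 0, "wy": 0, "wz": 0}
    - {"tx": -0.6, "ty": 0, "tz": 0, "wx": 0, "wy": 0, "wz": 0}
    - {"tx": -0.8, "ty": 0, "tz": 0, "wx": 0, "wy": 0, "wz": 0}
    - {"tx": -0.8, "ty": 0, "tz": 0, "wx": 0, "wy": 0, "wz": 0}
    - {"tx": -0.8, "ty": 0, "tz": 0, "wx": 0, "wy": 0, "wz": 0}
    - {"tx": -0.6, "ty": 0, "tz": 0.2, "wx": 0, "wy": 0, "wz": 0}
    - {"tx": -0.4, "ty": 0.1, "tz": 0.5, "wx": 0, "wy": 0, "wz": 0}
    - {"tx": -0.2, "ty": 0.1, "tz": 0.7, "wx": 0, "wy": 0, "wz": 0}

```text
time_s: 5.73
tcp_pos: [0.5373, 0.1345, 0.2309]
orientation: [122.3, 89.8, 16.3]
ft_force: [0.1, 0.3, -3.3]
gripper_width: 0.0282
```

Request:
carry_out:
  series:
    - {"tx": 0, "ty": 0.1, "tz": 0.9, "wx": 0, "wy": 0, "wz": 0}
    - {"tx": 0, "ty": 0.1, "tz": 0.9, "wx": 0, "wy": 0, "wz": 0}
    - {"tx": 0, "ty": 0.1, "tz": 0.9, "wx": 0, "wy": 0, "wz": 0}
    - {"tx": 0, "ty": 0.1, "tz": 0.9, "wx": 0, "wy": 0, "wz": 0}
    - {"tx": 0, "ty": 0.1, "tz": 0.9, "wx": 0, "wy": 0, "wz": 0}
    - {"tx": 0, "ty": 0.1, "tz": 0.9, "wx": 0, "wy": 0, "wz": 0}
    - {"tx": 0, "ty": 0.1, "tz": 0.9, "wx": 0, "wy": 0, "wz": 0}
    - {"tx": 0, "ty": 0.1, "tz": 0.6, "wx": 0, "wy": 0, "wz": 0}

```text
time_s: 6.4
tcp_pos: [0.5012, -0.0736, 0.2279]
orientation: [-50.0, 89.9, -156.1]
ft_force: [0.3, -0.2, -3.2]
gripper_width: 0.0284
```

```bash
cat >> h.py <<'E'
az=np.radians(164.2);N=np.array([.5*np.cos(az),.5*np.sin(az),.8660254]);HEAD=np.array([.5432,-.216,.106])
def at(d,RT=None): return HEAD+N*(.0645+d)
E
python3 - <<'E'
from go import *
plan(p,R,at(.06),target(N,[.961,-.276,0]))
E
```

```text
6.4 [ 0.5012 -0.0736  0.2279] [-14.4 -11.3 112.7  -0.   78.6   1.8] [ 0.32 -0.2  -3.19] 0.0284
shift start-frame units [0.474 0.591 4.183] end-frame [0.69  0.272 4.186] turn tool [-0.09  0.21 30.06]
```

Request:
carry_out:
  series:
    - {"tx": 0, "ty": 0, "tz": 0.5, "wx": 0, "wy": 0, "wz": 5}
    - {"tx": 0, "ty": 0, "tz": 0.7, "wx": 0, "wy": 0, "wz": 5}
    - {"tx": 0, "ty": 0, "tz": 0.8, "wx": 0, "wy": 0, "wz": 5}
    - {"tx": 0, "ty": 0, "tz": 0.8, "wx": 0, "wy": 0, "wz": 5}
    - {"tx": 0, "ty": 0, "tz": 0.7, "wx": 0, "wy": 0, "wz": 5}
    - {"tx": 0, "ty": 0, "tz": 0.4, "wx": 0, "wy": 0, "wz": 5}
    - {"tx": 0, "ty": 0, "tz": 0.2, "wx": 0, "wy": 0, "wz": 0}
    - {"tx": 0, "ty": 0, "tz": 0, "wx": 0, "wy": 0, "wz": 0}

```text
time_s: 7.07
tcp_pos: [0.4665, -0.1903, 0.2268]
orientation: [90.1, 60.2, -16.2]
ft_force: [0.5, 0.6, -3.5]
gripper_width: 0.0283
```

```bash
python3 - <<'E'
from go import *
plan(p,R,at(.06),target(N,[.961,-.276,0]))
for n in("wrist","scene","top"):
  f=bot.grab_frame(n); cv2.imwrite(f"pics/{n}5.png",f["color"][:,:,::-1]); np.savez(f"pics/{n}5.npz",**f)
E
```

```text
7.0667 [ 0.4665 -0.1903  0.2268] [-32.8 -31.  130.7  10.4  52.  -20.9] [ 0.45  0.59 -3.51] 0.0283
shift start-frame units [0.684 0.322 0.125] end-frame [0.685 0.319 0.128] turn tool [-0.13  0.18  0.22]
```

View pics/wrist5.png

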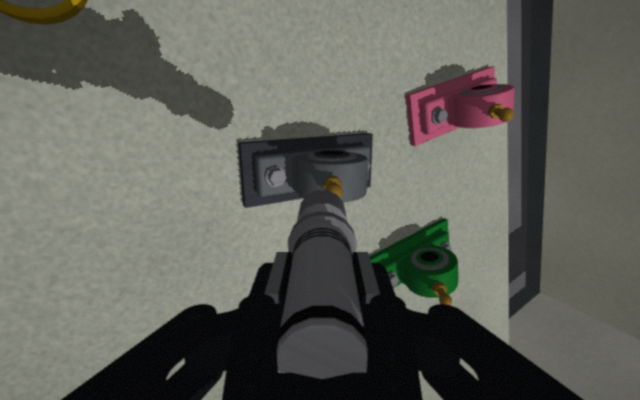

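View pics/scene5.png

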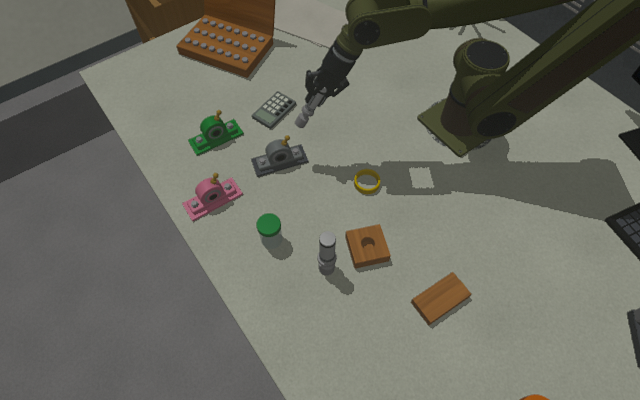

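```bash
cat > gunfit.py <<'E'
from h import *
def gunfit(f,p,R):
    W=cloud(f);q=(W-p)@R
    m=(abs(q[...,1])<.022)&(abs(q[...,2])<.03)
    for a in np.arange(-.056,.09,.008):
        k=m&(abs(q[...,0]-a)<.003); 
        if k.sum()<10: continue
        Q=q[k]; print(round(a,3),k.sum(),"y",(1e3*np.percentile(Q[:,1],[1,50,99])).round(1),"mid",round(500*(np.percentile(Q[:,1],1)+np.percentile(Q[:,1],99)),1),"zmin",(1e3*np.percentile(Q[:,2],2)).round(1))
E
python3 - <<'E'
from go import *
from gunfit import *
f=load("pics/wrist5.npz"); gunfit(f,p,R)
print(proj(f,HEAD),proj(f,p+R[:,0]*.0645),proj(f,p+R[:,0]*.0805))
S=load("pics/scene5.npz");T=load("pics/top5.npz")
for F,n in((S,"s"),(T,"t")): 
  u,v=proj(F,p+R[:,0]*.07).astype(int); print(n,u,v); im=F["color"][v-35:v+35,u-45:u+45,::-1]; cv2.imwrite(f"pics/z{n}5.png",cv2.resize(im,None,fx=8,fy=8,interpolation=cv2.INTER_NEAREST))
E
```

```text
7.2167 [ 0.469  -0.1896  0.2291] [-32.6 -30.9 130.4  10.4  52.  -20.9] [ 0.74  1.18 -3.75] 0.0285
-0.056 5065 y [-20.6  -2.1  20.8] mid 0.1 zmin -13.4
-0.048 1333 y [-21.7   1.2  21.6] mid -0.0 zmin -13.6
-0.04 1178 y [-21.3  -1.7  20.6] mid -0.3 zmin -13.5
-0.032 934 y [-21.5  -1.7  20.6] mid -0.5 zmin -13.4
-0.024 814 y [-21.6  -0.4  21.6] mid 0.0 zmin -13.5
-0.016 709 y [-21.6  -0.3  21.6] mid -0.0 zmin -13.4
-0.008 612 y [-21.6  -0.6  21.3] mid -0.1 zmin -13.4
0.0 314 y [-17.3  -3.1  11.2] mid -3.1 zmin -13.4
0.008 351 y [-17.4  -2.8  11.3] mid -3.1 zmin -13.8
0.016 209 y [-17.1  -2.9  10.9] mid -3.1 zmin -13.8
0.024 948 y [-21.2  -3.4  14.9] mid -3.1 zmin -17.0
0.032 51 y [-19.6  -0.7  13.3] mid -3.2 zmin -17.0
0.048 167 y [-17.5  -2.9  10.7] mid -3.4 zmin -14.3
0.056 131 y [-18.4  -3.6  11.2] mid -3.6 zmin -14.9
0.064 119 y [-18.4  -4.2  11.2] mid -3.6 zmin -14.7
0.072 111 y [-17.8  -3.6  11.2] mid -3.3 zmin -14.6
0.08 80 y [-18.1  -3.7  11. ] mid -3.6 zmin -14.8
[332.94740075 190.60371054] [326.54373272 218.16343959] [326.29397484 210.01271109]
s 300 120
t 385 232
```

View pics/zs5.png

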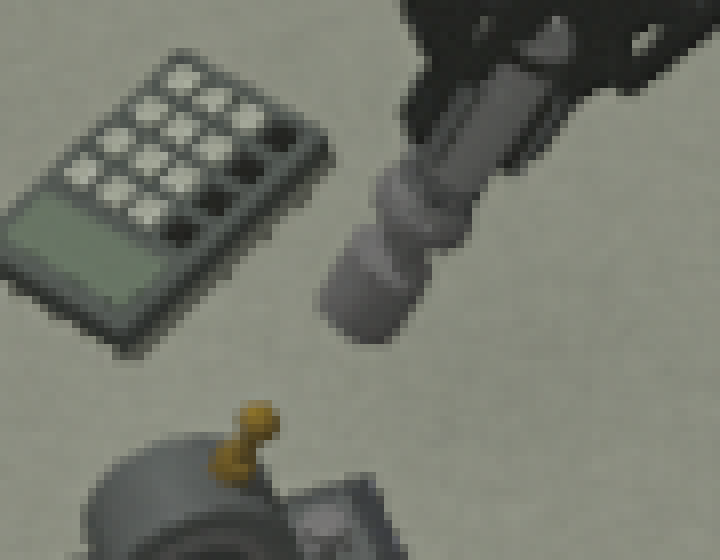

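View pics/zt5.png

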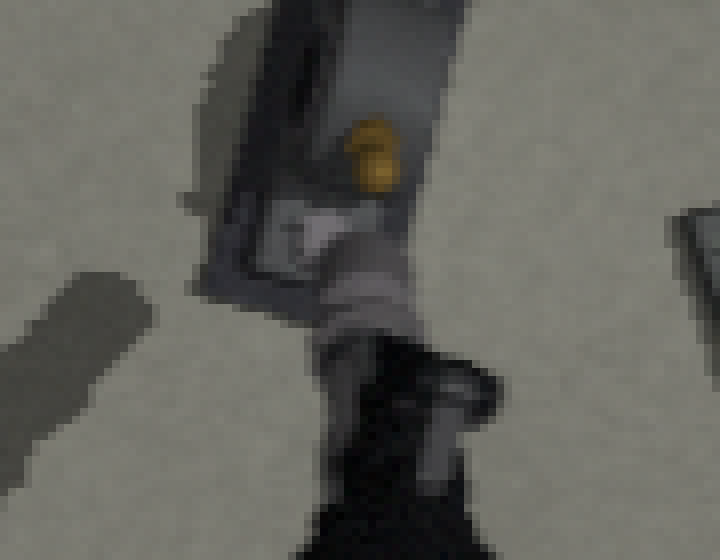

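```bash
cat >> gunfit.py <<'E'
from scipy.optimize import least_squares
def headfit(f):
    W=cloud(f);hsv=cv2.cvtColor(f["color"],cv2.COLOR_RGB2HSV); m=cv2.inRange(hsv,(12,110,50),(28,255,255))>0
    k=m&(np.linalg.norm(W-HEAD,axis=-1)<.013)
    P=W[k]; r=least_squares(lambda c:np.linalg.norm(P-c,axis=1)-.008,HEAD,loss="soft_l1",f_scale=.0007)
    return r.x,k.sum(),np.abs(r.fun).mean()
E
python3 - <<'E'
from go import *
from gunfit import *
print(o["dq"].round(2))
f=load("pics/wrist5.npz"); h,n,e=headfit(f); print(h,n,e)
p0=np.array([.4665,-.1903,.2268]); print("tool frame, stale p",(h-p0)@R*1e3)
for n in("scene5","top5","w1"): print(n,headfit(load(f"pics/{n}.npz")))
f=bot.grab_frame("wrist");np.savez("pics/w6.npz",**f); print(headfit(f)); h=headfit(f)[0]; print("now",(h-p)@R*1e3); gunfit(f,p,R)
plan(p,R,at(.06),target(N,[.961,-.276,0]))
E
```

```text
7.2167 [ 0.469  -0.1896  0.2291] [-32.6 -30.9 130.4  10.4  52.  -20.9] [ 0.74  1.18 -3.75] 0.0285
[ 0.77  0.39 -0.46  0.06 -0.35 -0.31]
[ 0.54223683 -0.21698911  0.10632096] 138 0.00043069961273400795
tool frame, stale p [144.41329919   9.2743236    4.72878094]
scene5 (array([ 0.54299411, -0.21661707,  0.105772  ]), np.int64(21), np.float64(0.0017615308211925886))
top5 (array([ 0.54241337, -0.21460439,  0.10595936]), np.int64(23), np.float64(0.001189076420594881))
w1 (array([ 0.54282055, -0.2168899 ,  0.10626713]), np.int64(256), np.float64(0.00047469398173091693))
(array([ 0.54239963, -0.21708342,  0.10647584]), np.int64(91), np.float64(0.00033759657780876314))
now [145.25100753   6.42048312   6.10128226]
-0.056 3025 y [-21.2  -0.2  21.3] mid 0.0 zmin -14.8
-0.048 1341 y [-21.6   0.1  21.8] mid 0.1 zmin -14.8
-0.04 1333 y [-20.5   0.5  20.3] mid -0.1 zmin -14.7
-0.032 955 y [-20.5  -0.2  20.4] mid -0.1 zmin -14.8
-0.024 800 y [-20.4  -0.2  20.3] mid -0.0 zmin -14.7
-0.016 663 y [-20.3   0.2  20.5] mid 0.1 zmin -14.7
-0.008 564 y [-20.4  -0.2  20.3] mid -0.1 zmin -14.7
0.0 318 y [-14.3  -0.3  14.2] mid -0.0 zmin -14.7
0.008 300 y [-14.4  -0.3  14.4] mid -0.0 zmin -15.1
0.016 198 y [-13.6   0.7  14. ] mid 0.2 zmin -15.0
0.024 948 y [-18.2  -0.3  18.1] mid -0.0 zmin -18.4
0.032 13 y [-17.2  -4.1  12.8] mid -2.2 zmin -18.0
0.048 298 y [-14.4  -0.9  14.3] mid -0.0 zmin -15.6
0.056 132 y [-15.2   0.3  14.8] mid -0.2 zmin -16.1
0.064 123 y [-15.1  -0.4  14.6] mid -0.2 zmin -16.0
0.072 105 y [-15.1   0.3  14.4] mid -0.3 zmin -16.1
0.08 64 y [-14.5  -0.   14.4] mid -0.0 zmin -16.0
shift start-frame units [0.713 0.217 0.17 ] end-frame [0.713 0.217 0.171] turn tool [0.03 0.12 0.04]
```

```bash
echo 'HEAD=np.array([.5425,-.2168,.1063])' >> h.py; python3 - <<'E'
from go import *
plan(p,R,at(.04),target(N,[.961,-.276,0]))
E
```

```text
7.2667 [ 0.4692 -0.1895  0.2291] [-32.6 -30.9 130.4  10.4  52.  -20.9] [-0.1   0.36 -3.47] 0.0281
shift start-frame units [1.362 0.204 0.207] end-frame [1.362 0.204 0.209] turn tool [0.06 0.1  0.02]
```

Request:
carry_out:
  series:
    - {"tx": 0.2, "ty": 0.1, "tz": 0.1, "wx": 0, "wy": 0.1, "wz": 0}
    - {"tx": 0.3, "ty": 0.1, "tz": 0.1, "wx": 0, "wy": 0, "wz": 0}
    - {"tx": 0.3, "ty": 0, "tz": 0, "wx": 0, "wy": 0, "wz": 0}
    - {"tx": 0.3, "ty": 0, "tz": 0, "wx": 0, "wy": 0, "wz": 0}
    - {"tx": 0.2, "ty": 0, "tz": 0, "wx": 0, "wy": 0, "wz": 0}
    - {"tx": 0.06, "ty": 0, "tz": 0, "wx": 0, "wy": 0, "wz": 0}
    - {"tx": 0, "ty": 0, "tz": 0, "wx": 0, "wy": 0, "wz": 0}
    - {"tx": 0, "ty": 0, "tz": 0, "wx": 0, "wy": 0, "wz": 0}

```text
time_s: 7.93
tcp_pos: [0.4914, -0.2025, 0.1958]
orientation: [90.2, 60.0, -15.9]
ft_force: [0.3, 0.6, -4.0]
gripper_width: 0.0282
```

Request:
carry_out:
  series:
    - {"tx": 0, "ty": 0, "tz": 0, "wx": 0, "wy": 0, "wz": 0}
    - {"tx": 0, "ty": 0, "tz": 0, "wx": 0, "wy": 0, "wz": 0}
    - {"tx": 0, "ty": 0, "tz": 0, "wx": 0, "wy": 0, "wz": 0}
    - {"tx": 0, "ty": 0, "tz": 0, "wx": 0, "wy": 0, "wz": 0}
    - {"tx": 0, "ty": 0, "tz": 0, "wx": 0, "wy": 0, "wz": 0}
    - {"tx": 0, "ty": 0, "tz": 0, "wx": 0, "wy": 0, "wz": 0}
    - {"tx": 0, "ty": 0, "tz": 0, "wx": 0, "wy": 0, "wz": 0}
    - {"tx": 0, "ty": 0, "tz": 0, "wx": 0, "wy": 0, "wz": 0}

```text
time_s: 8.6
tcp_pos: [0.4913, -0.2027, 0.196]
orientation: [90.2, 60.0, -15.9]
ft_force: [-0.1, -0.4, -4.5]
gripper_width: 0.0283
```

```bash
python3 - <<'E'
from go import *
from gunfit import *
plan(p,R,at(.04),target(N,[.961,-.276,0]))
f=bot.grab_frame("wrist");np.savez("pics/w7.npz",**f);cv2.imwrite("pics/w7.png",f["color"][:,:,::-1]); h=headfit(f);print(h); print("now",(h[0]-p)@R*1e3); gunfit(f,p,R)
for n in("scene","top"):
  F=bot.grab_frame(n); np.savez(f"pics/{n}7.npz",**F)
  u,v=proj(F,p+R[:,0]*.07).astype(int); im=F["color"][v-35:v+35,u-45:u+45,::-1]; cv2.imwrite(f"pics/z{n}7.png",cv2.resize(im,None,fx=8,fy=8,interpolation=cv2.INTER_NEAREST))
E
```

```text
8.6 [ 0.4913 -0.2027  0.196 ] [-32.5 -24.9 129.8  11.3  46.7 -22.1] [-0.06 -0.43 -4.53] 0.0283
shift start-frame units [-0.008  0.038 -0.013] end-frame [-0.008  0.038 -0.013] turn tool [ 0.01  0.05 -0.  ]
(array([ 0.5425, -0.2168,  0.1063]), np.int64(0), np.float64(nan))
now [104.24565144   1.14154559  -0.46992787]
-0.056 3061 y [-21.2  -0.2  21.3] mid 0.1 zmin -14.8
-0.048 1338 y [-21.8   0.1  21.6] mid -0.1 zmin -14.8
-0.04 1335 y [-20.5   0.5  20.6] mid 0.0 zmin -14.8
-0.032 940 y [-20.4   0.2  20.4] mid -0.0 zmin -14.7
-0.024 792 y [-20.4  -0.2  20.4] mid 0.0 zmin -14.7
-0.016 667 y [-20.4   0.2  20.4] mid 0.0 zmin -14.6
-0.008 583 y [-20.3   0.6  20.4] mid 0.0 zmin -14.7
0.0 312 y [-14.2  -0.   14.2] mid -0.0 zmin -14.7
0.008 307 y [-14.4  -0.3  14.4] mid 0.0 zmin -15.0
0.016 205 y [-14.1  -0.3  14. ] mid -0.0 zmin -15.1
0.024 947 y [-18.1  -0.3  18.1] mid -0.0 zmin -18.4
0.032 11 y [-15.1   6.8  17.2] mid 1.1 zmin -17.8
0.048 304 y [-14.4   0.3  13.7] mid -0.3 zmin -15.7
0.056 133 y [-15.1  -0.3  14.7] mid -0.2 zmin -16.2
0.064 126 y [-15.1   0.3  14.7] mid -0.2 zmin -16.0
0.072 109 y [-15.   -1.   14.5] mid -0.2 zmin -16.1
0.08 62 y [-14.6  -0.4  14.4] mid -0.1 zmin -16.0gunfit.py:14: RuntimeWarning: Mean of empty slice.
  return r.x,k.sum(),np.abs(r.fun).mean()
  ret = ret.dtype.type(ret / rcount)
```

View pics/zscene7.png

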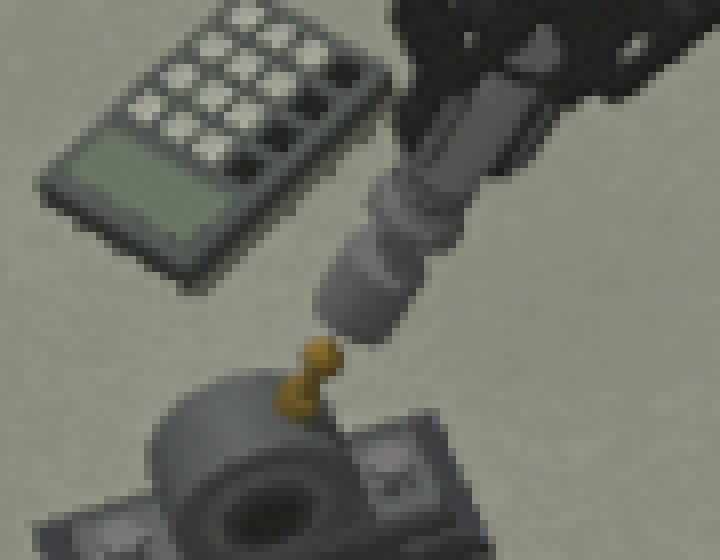

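View pics/w7.png

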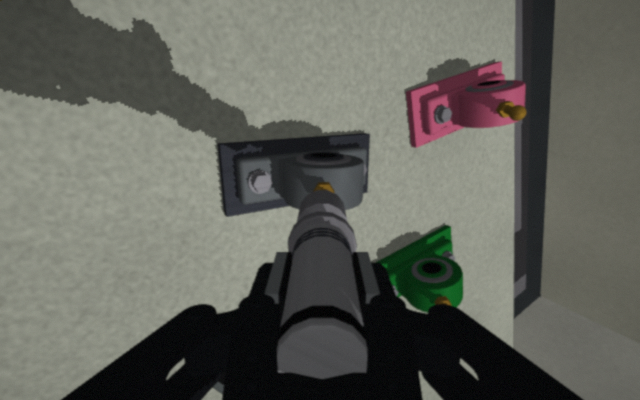

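View pics/ztop7.png

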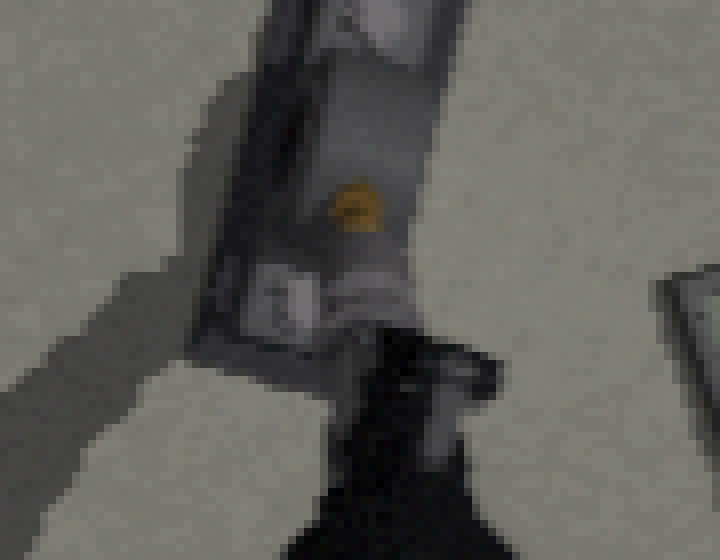

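Request:
carry_out:
  series:
    - {"tx": 0.1, "ty": 0.04, "tz": -0.02, "wx": 0, "wy": 0, "wz": 0}
    - {"tx": 0.15, "ty": 0, "tz": 0, "wx": 0, "wy": 0, "wz": 0}
    - {"tx": 0.15, "ty": 0, "tz": 0, "wx": 0, "wy": 0, "wz": 0}
    - {"tx": 0.15, "ty": 0, "tz": 0, "wx": 0, "wy": 0, "wz": 0}
    - {"tx": 0.15, "ty": 0, "tz": 0, "wx": 0, "wy": 0, "wz": 0}
    - {"tx": 0.1, "ty": 0, "tz": 0, "wx": 0, "wy": 0, "wz": 0}
    - {"tx": 0, "ty": 0, "tz": 0, "wx": 0, "wy": 0, "wz": 0}
    - {"tx": 0, "ty": 0, "tz": 0, "wx": 0, "wy": 0, "wz": 0}

```text
time_s: 9.42
tcp_pos: [0.5042, -0.2057, 0.1758]
orientation: [90.2, 60.0, -15.9]
ft_force: [-0.3, 1.0, -3.9]
gripper_width: 0.0283
```

```bash
cat > chk.py <<'E'
from go import *
print("seat->head in tool, mm", ((HEAD-p)@R*1e3-[64.5,0,0]).round(2),"F tool",(R.T@(o["ft_force"]-[0,0,-3.6])).round(2),"T tool",(R.T@o["ft_torque"]).round(3))
plan(p,R,at(0),target(N,[.961,-.276,0]))
E
python3 chk.py; python3 - <<'E'
from go import *
for n in("scene","top"):
  F=bot.grab_frame(n); np.savez(f"pics/{n}8.npz",**F)
  u,v=proj(F,p+R[:,0]*.07).astype(int); im=F["color"][v-35:v+35,u-45:u+45,::-1]; cv2.imwrite(f"pics/z{n}8.png",cv2.resize(im,None,fx=8,fy=8,interpolation=cv2.INTER_NEAREST))
E
```

```text
9.4167 [ 0.5042 -0.2057  0.1758] [-31.9 -21.5 129.5  11.5  43.6 -22.2] [-0.29  0.98 -3.87] 0.0283
seat->head in tool, mm [15.65 -0.16  0.2 ] F tool [-0.04 -0.61 -0.87] T tool [ 0.019  0.051 -0.591]
shift start-frame units [ 0.522 -0.006  0.008] end-frame [ 0.522 -0.006  0.008] turn tool [0.01 0.04 0.01]
9.4167 [ 0.5042 -0.2057  0.1758] [-31.9 -21.5 129.5  11.5  43.6 -22.2] [-0.29  0.98 -3.87] 0.0283
```

View pics/zscene8.png

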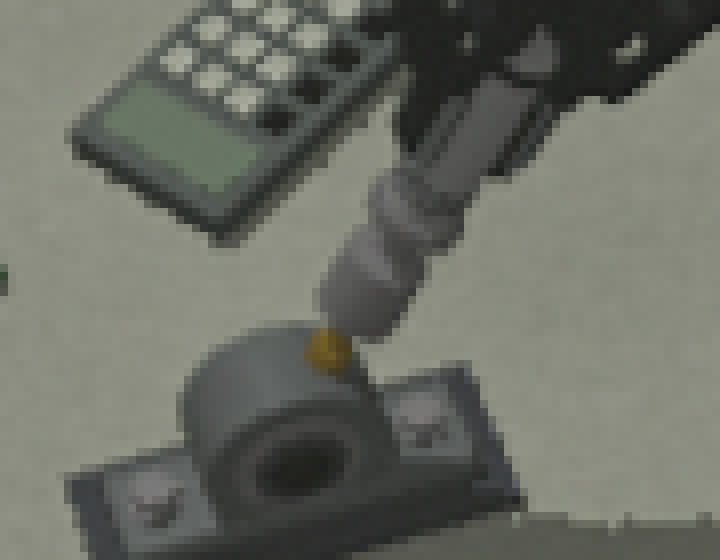

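Request:
carry_out:
  series:
    - {"tx": 0.06, "ty": 0, "tz": 0, "wx": 0, "wy": 0, "wz": 0}
    - {"tx": 0.06, "ty": 0, "tz": 0, "wx": 0, "wy": 0, "wz": 0}
    - {"tx": 0.06, "ty": 0, "tz": 0, "wx": 0, "wy": 0, "wz": 0}
    - {"tx": 0.06, "ty": 0, "tz": 0, "wx": 0, "wy": 0, "wz": 0}
    - {"tx": 0.06, "ty": 0, "tz": 0, "wx": 0, "wy": 0, "wz": 0}
    - {"tx": 0, "ty": 0, "tz": 0, "wx": 0, "wy": 0, "wz": 0}
    - {"tx": 0, "ty": 0, "tz": 0, "wx": 0, "wy": 0, "wz": 0}
    - {"tx": 0, "ty": 0, "tz": 0, "wx": 0, "wy": 0, "wz": 0}

```text
time_s: 10.18
tcp_pos: [0.5079, -0.2067, 0.1669]
orientation: [90.2, 60.1, -15.9]
ft_force: [2.2, -0.1, -5.6]
gripper_width: 0.0286
```

```bash
python3 chk.py
```

```text
10.1833 [ 0.5079 -0.2067  0.1669] [-31.7 -20.2 129.5  11.7  42.4 -22.3] [ 2.17 -0.08 -5.62] 0.0286
seat->head in tool, mm [5.99 1.01 0.31] F tool [ 2.8   0.82 -0.52] T tool [-0.011 -0.012 -0.429]
shift start-frame units [0.2   0.03  0.011] end-frame [0.2   0.03  0.011] turn tool [-0.    0.03  0.09]
```

Request:
carry_out:
  series:
    - {"tx": 0.05, "ty": 0, "tz": 0, "wx": 0, "wy": 0, "wz": 0}
    - {"tx": 0.05, "ty": 0, "tz": 0, "wx": 0, "wy": 0, "wz": 0}
    - {"tx": 0.05, "ty": 0, "tz": 0, "wx": 0, "wy": 0, "wz": 0}
    - {"tx": 0.05, "ty": 0, "tz": 0, "wx": 0, "wy": 0, "wz": 0}
    - {"tx": 0, "ty": 0, "tz": 0, "wx": 0, "wy": 0, "wz": 0}
    - {"tx": 0, "ty": 0, "tz": 0, "wx": 0, "wy": 0, "wz": 0}
    - {"tx": 0, "ty": 0, "tz": 0, "wx": 0, "wy": 0, "wz": 0}
    - {"tx": 0, "ty": 0, "tz": 0, "wx": 0, "wy": 0, "wz": 0}

```text
time_s: 10.85
tcp_pos: [0.5112, -0.2077, 0.1629]
orientation: [90.2, 60.0, -15.9]
ft_force: [2.5, -0.6, -5.3]
gripper_width: 0.0287
```

```bash
python3 chk.py
```

```text
10.85 [ 0.5112 -0.2077  0.1629] [-31.6 -19.4 129.3  11.7  41.6 -22.3] [ 2.52 -0.56 -5.3 ] 0.0287
seat->head in tool, mm [ 0.77 -0.11  0.16] F tool [ 2.76  1.38 -0.15] T tool [-0.025  0.096 -0.504]
shift start-frame units [ 0.026 -0.003  0.007] end-frame [ 0.026 -0.003  0.007] turn tool [ 0.01  0.05 -0.01]
```

Request:
carry_out:
  series:
    - {"tx": 0.05, "ty": 0, "tz": 0, "wx": 0, "wy": 0, "wz": 0}
    - {"tx": 0.05, "ty": 0, "tz": 0, "wx": 0, "wy": 0, "wz": 0}
    - {"tx": 0.05, "ty": 0, "tz": 0, "wx": 0, "wy": 0, "wz": 0}
    - {"tx": 0.05, "ty": 0, "tz": 0, "wx": 0, "wy": 0, "wz": 0}
    - {"tx": 0, "ty": 0, "tz": 0, "wx": 0, "wy": 0, "wz": 0}
    - {"tx": 0, "ty": 0, "tz": 0, "wx": 0, "wy": 0, "wz": 0}
    - {"tx": 0, "ty": 0, "tz": 0, "wx": 0, "wy": 0, "wz": 0}
    - {"tx": 0, "ty": 0, "tz": 0, "wx": 0, "wy": 0, "wz": 0}

```text
time_s: 11.52
tcp_pos: [0.5143, -0.2088, 0.1593]
orientation: [90.1, 60.0, -15.9]
ft_force: [-9.0, 3.8, 4.7]
gripper_width: 0.0282
```

```bash
python3 chk.py; python3 - <<'E'
from go import *
from gunfit import *
for n in("scene","top","wrist"):
  F=bot.grab_frame(n); np.savez(f"pics/{n}9.npz",**F)
  u,v=proj(F,p+R[:,0]*.07).astype(int); im=F["color"][v-35:v+35,u-45:u+45,::-1]; cv2.imwrite(f"pics/z{n}9.png",cv2.resize(im,None,fx=8,fy=8,interpolation=cv2.INTER_NEAREST))
gunfit(F,p,R)
E
```

```text
11.5167 [ 0.5143 -0.2088  0.1593] [-31.5 -18.7 129.1  11.8  41.1 -22.4] [-8.96  3.78  4.73] 0.0282
seat->head in tool, mm [-3.9  -1.13  0.  ] F tool [-12.04  -4.19  -1.17] T tool [ 0.002  0.089 -1.38 ]
shift start-frame units [-0.13  -0.037  0.002] end-frame [-0.13  -0.037  0.002] turn tool [ 0.05  0.06 -0.03]
11.5167 [ 0.5143 -0.2088  0.1593] [-31.5 -18.7 129.1  11.8  41.1 -22.4] [-8.96  3.78  4.73] 0.0282
-0.056 2896 y [-21.2   0.1  21.3] mid 0.1 zmin -14.8
-0.048 1337 y [-21.7   0.1  21.6] mid -0.1 zmin -14.8
-0.04 1323 y [-20.8  -0.2  20.4] mid -0.2 zmin -14.7
-0.032 938 y [-20.4  -0.2  20.4] mid -0.0 zmin -14.7
-0.024 773 y [-20.2   0.6  20.3] mid 0.1 zmin -14.6
-0.016 674 y [-20.3  -0.2  20.3] mid 0.0 zmin -14.7
-0.008 561 y [-20.2   0.6  20.3] mid 0.0 zmin -14.6
0.0 323 y [-14.3  -0.2  14.2] mid -0.0 zmin -14.7
0.008 301 y [-14.2   0.2  14.4] mid 0.1 zmin -15.1
0.016 209 y [-13.9  -0.3  14.2] mid 0.1 zmin -14.9
0.024 945 y [-18.1  -0.3  18.1] mid -0.0 zmin -18.4
0.032 12 y [-15.   -7.9  10.4] mid -2.3 zmin -18.0
0.048 339 y [-14.3  -0.3  14.1] mid -0.1 zmin -16.0
0.056 136 y [-15.2  -0.9  14.4] mid -0.4 zmin -16.2
0.064 124 y [-14.6  -0.   14.3] mid -0.1 zmin -16.0
0.072 113 y [-14.6  -0.3  14.5] mid -0.0 zmin -16.1
0.088 545 y [-16.9  -1.1  14.8] mid -1.0 zmin -19.6
```

View pics/zscene9.png

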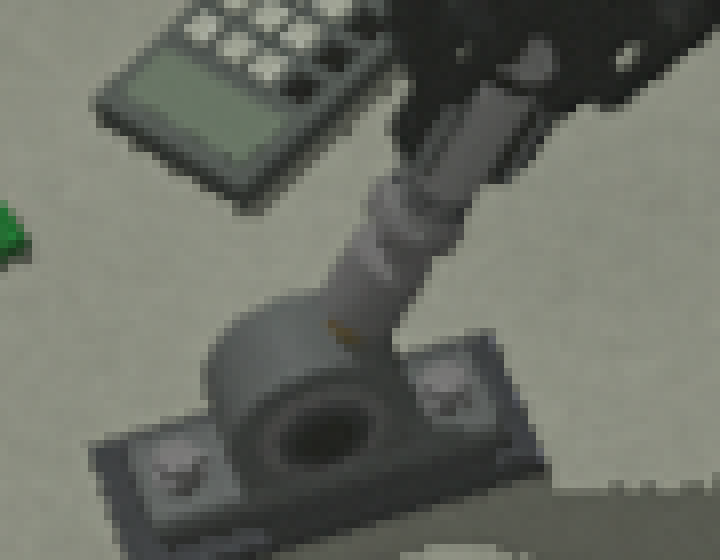

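View pics/zwrist9.png

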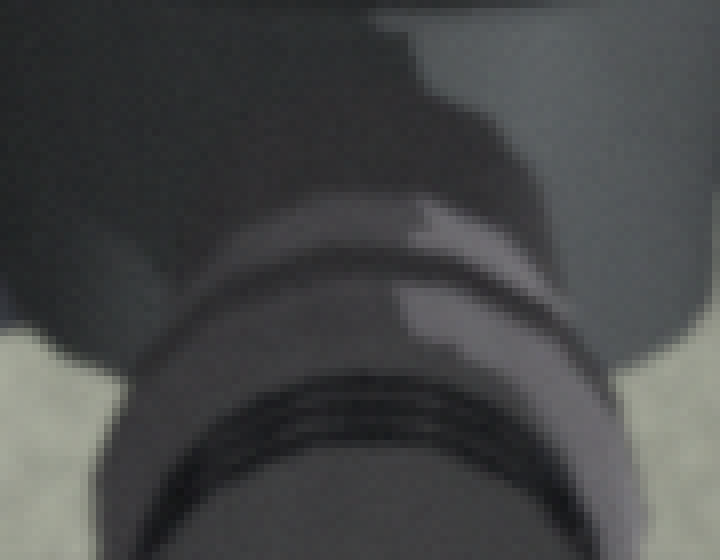

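Request:
carry_out:
  series:
    - {"tx": 0.05, "ty": -0.02, "tz": 0, "wx": 0, "wy": 0, "wz": 0}
    - {"tx": 0.05, "ty": -0.02, "tz": 0, "wx": 0, "wy": 0, "wz": 0}
    - {"tx": 0.05, "ty": 0, "tz": 0, "wx": 0, "wy": 0, "wz": 0}
    - {"tx": 0.05, "ty": 0, "tz": 0, "wx": 0, "wy": 0, "wz": 0}
    - {"tx": 0.03, "ty": 0, "tz": 0, "wx": 0, "wy": 0, "wz": 0}
    - {"tx": 0, "ty": 0, "tz": 0, "wx": 0, "wy": 0, "wz": 0}
    - {"tx": 0, "ty": 0, "tz": 0, "wx": 0, "wy": 0, "wz": 0}
    - {"tx": 0, "ty": 0, "tz": 0, "wx": 0, "wy": 0, "wz": 0}

```text
time_s: 12.33
tcp_pos: [0.5173, -0.2097, 0.154]
orientation: [90.1, 59.8, -15.9]
ft_force: [-8.9, 4.1, 7.9]
gripper_width: 0.0287
```

```bash
python3 chk.py
```

```text
12.3333 [ 0.5173 -0.2097  0.154 ] [-31.4 -17.8 129.1  12.   40.1 -22.6] [-8.88  4.13  7.9 ] 0.0287
seat->head in tool, mm [-10.14  -1.31  -0.08] F tool [-14.8   -2.59  -1.53] T tool [-1.000e-03  1.990e-01 -1.164e+00]
shift start-frame units [-0.338 -0.038 -0.   ] end-frame [-0.338 -0.039 -0.001] turn tool [ 0.05  0.07 -0.15]
```

Request:
carry_out:
  series:
    - {"tx": 0.02, "ty": -0.03, "tz": 0, "wx": 0, "wy": 0, "wz": 0}
    - {"tx": 0, "ty": 0, "tz": 0, "wx": 0, "wy": 0, "wz": 0}
    - {"tx": 0, "ty": 0, "tz": 0, "wx": 0, "wy": 0, "wz": 0}
    - {"tx": 0, "ty": 0, "tz": 0, "wx": 0, "wy": 0, "wz": 0}
    - {"tx": 0, "ty": 0, "tz": 0, "wx": 0, "wy": 0, "wz": 0}
    - {"tx": 0, "ty": 0, "tz": 0, "wx": 0, "wy": 0, "wz": 0}
    - {"tx": 0, "ty": 0, "tz": 0, "wx": 0, "wy": 0, "wz": 0}
    - {"tx": 0, "ty": 0, "tz": 0, "wx": 0, "wy": 0, "wz": 0}

```text
time_s: 13.0
tcp_pos: [0.5173, -0.2098, 0.1537]
orientation: [90.1, 59.8, -16.0]
ft_force: [-9.7, 3.9, 8.5]
gripper_width: 0.0283
```

```bash
python3 chk.py; python3 - <<'E'
from go import *
from gunfit import *
for n in("scene","wrist"):
  F=bot.grab_frame(n); np.savez(f"pics/{n}10.npz",**F); cv2.imwrite(f"pics/{n}10.png",F["color"][:,:,::-1])
  u,v=proj(F,p+R[:,0]*.07).astype(int); im=F["color"][v-35:v+35,u-45:u+45,::-1]; cv2.imwrite(f"pics/z{n}10.png",cv2.resize(im,None,fx=8,fy=8,interpolation=cv2.INTER_NEAREST))
gunfit(F,p,R)
# x profile along nearest line: flange / top edges
for g,pp in(("pics/w7.npz",np.array([.4913,-.2027,.196])),("pics/wrist10.npz",p)):
  q=(cloud(load(g))-pp)@R; k=(abs(q[...,1])<.003)&(abs(q[...,2])<.03); Q=q[k]
  fl=Q[(Q[:,2]<-.0170)&(Q[:,0]<.06)]; print(g,"flange x",fl[:,0].min(),fl[:,0].max(),"top",np.median(Q[Q[:,0]<-.055][:,0]),"coupler shoulder", Q[(Q[:,0]>.035)&(Q[:,0]<.07)&(Q[:,2]<-.0145)][:,0].min())
E
```

```text
13.0 [ 0.5173 -0.2098  0.1537] [-31.4 -17.9 129.2  12.   40.  -22.6] [-9.75  3.94  8.52] 0.0283
seat->head in tool, mm [-10.42  -1.26  -0.15] F tool [-15.74  -2.93  -1.1 ] T tool [-0.04   0.318 -0.993]
shift start-frame units [-0.347 -0.033 -0.002] end-frame [-0.347 -0.034 -0.002] turn tool [ 0.04  0.08 -0.24]
13.0 [ 0.5173 -0.2098  0.1537] [-31.4 -17.9 129.2  12.   40.  -22.6] [-9.75  3.94  8.52] 0.0283
-0.056 2897 y [-21.3   0.1  21.3] mid 0.0 zmin -14.7
-0.048 1332 y [-21.7   0.1  21.7] mid 0.0 zmin -14.8
-0.04 1363 y [-20.8  -0.2  20.3] mid -0.2 zmin -14.7
-0.032 946 y [-20.4   0.2  20.4] mid -0.0 zmin -14.7
-0.024 791 y [-20.4  -0.2  20.3] mid -0.0 zmin -14.8
-0.016 660 y [-20.4  -0.2  20.2] mid -0.1 zmin -14.6
-0.008 570 y [-20.4  -0.5  20.2] mid -0.1 zmin -14.7
0.0 324 y [-14.3   0.2  14.2] mid -0.0 zmin -14.8
0.008 298 y [-14.4  -0.3  14.3] mid -0.0 zmin -15.2
0.016 207 y [-14.5   0.2  13.9] mid -0.3 zmin -15.0
0.024 946 y [-18.1  -0.3  18. ] mid -0.0 zmin -18.4
0.032 17 y [-17.8   2.4  12.6] mid -2.6 zmin -18.3
0.04 142 y [-13.2  -0.9  11.1] mid -1.1 zmin -16.1
0.048 162 y [-14.5   0.3  14.4] mid -0.1 zmin -16.2
0.056 136 y [-15.2  -0.3  14.4] mid -0.4 zmin -16.2
0.064 111 y [-15.2  -0.4  14.7] mid -0.2 zmin -16.3
0.072 34 y [-13.9   0.6  13.4] mid -0.3 zmin -16.1
0.08 335 y [-14.4  -1.8  10.1] mid -2.1 zmin -19.5
0.088 736 y [-21.8  12.6  21.8] mid 0.0 zmin -20.2
pics/w7.npz flange x 0.022089317100889926 0.029091607079237962 top -0.059465610275003224 coupler shoulder 0.0492976752220974
pics/wrist10.npz flange x 0.021128750910030476 0.03002748666084362 top -0.059506154384310644 coupler shoulder 0.039203723441676566
```

View pics/zscene10.png

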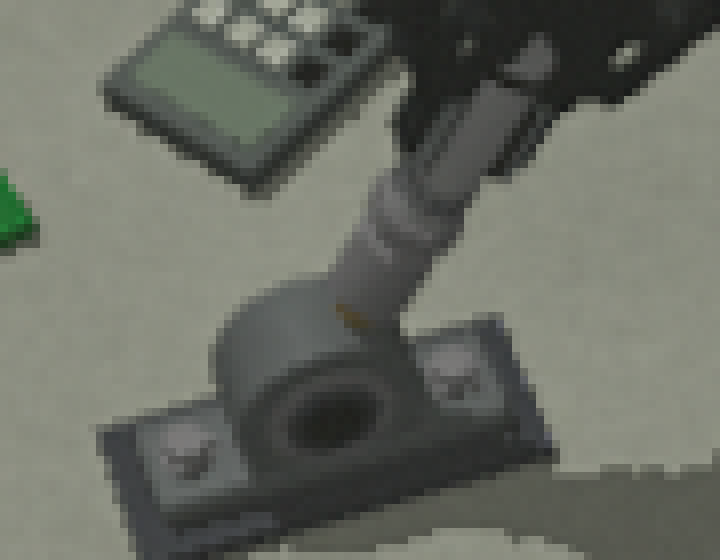

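View pics/scene10.png

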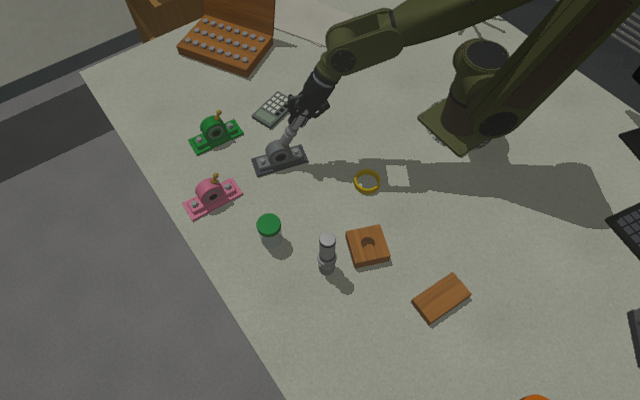

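```bash
python3 chk.py; python3 -c "
from station import bot
print(bot.close_job())"
```

```text
13.1 [ 0.5173 -0.2097  0.1536] [-31.4 -17.9 129.2  12.   40.  -22.6] [-8.76  3.77  8.31] 0.0284
seat->head in tool, mm [-10.45  -1.2   -0.09] F tool [-15.06  -2.18  -1.22] T tool [-0.015  0.223 -1.014]
shift start-frame units [-0.348 -0.031 -0.   ] end-frame [-0.348 -0.032 -0.001] turn tool [ 0.05  0.07 -0.24]
the job is handed in; nothing more can be done
None
```

I took the smaller gun out of the holder, tilted it 30° in line with the grey housing's nipple and pushed its coupler on over the head. I kept pushing along the nipple and handed the job in at 13.1 s, still gripping and pressing.

**Stroke:** In the wrist camera depth, the coupler moved about 10 mm towards the flange, out of a 14 mm stroke. The arm's position gives 10.4 mm, and the axial force of about 15 N suggests 11–12 mm. All three are above the 7 mm required.

**Snap:** I inferred this rather than saw it. Near the seat the force turned into a pull of about 3 N into the coupler, and then the spring load came on. The camera's last close-up shows the coupler right down at the hexagon.

**Grip:** The top of the gun stayed at the same place in the gripper, so it did not slip. The gun's axis is within about 0.3° of the measured nipple axis.

**Disagreement:** The arm reads about 1.2 mm off the nipple axis sideways, with a side force of 2–3 N. A small correction did not remove it. That is within the 3 mm allowed.

**Other objects:** In the last scene picture the bystanders and look-alikes look undisturbed.

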